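# Set out the sharpening stones

## Task

Get the bench ready for sharpening: take the stack of sharpening stones apart and lay each stone flat in the wooden holder made for its size, centred on the base, lengthwise between the end cleats and not riding on them. The stones chip, so set them down rather than dropping them, and leave the small plane and the round tin where they are.

Things in the scene. Friction and masses are not known exactly. Their poses are not given: they have to be found in the camera images.
- stone_big: big two-layer sharpening stone (red-brown layer on a dark grey one), 176 mm long, 60 mm wide, 28 mm thick; at the bottom, on the bench, of the stack. Origin at the centre of its underside; y along its length, x across its width, z up. Loose, to be moved.
- stone_plate: diamond sharpening plate: black base with a perforated steel face, 142 mm long, 50 mm wide, 20 mm thick; second from the bottom of the stack. Origin at the centre of its underside; y along its length, x across its width, z up. Loose, to be moved.
- stone_mid: pale, near-white sharpening stone, 110 mm long, 40 mm wide, 20 mm thick; third from the bottom of the stack. Origin at the centre of its underside; y along its length, x across its width, z up. Loose, to be moved.
- stone_slip: small grey slip stone with rounded edges, 80 mm long, 30 mm wide, 18 mm thick; on top of the stack. Origin at the centre of its underside; y along its length, x across its width, z up. Loose, to be moved.
- holder_big: the largest of four alike wooden stone holders, fixed to the bench, for stone_big: a brown wooden base 218 mm long and 70 mm wide with a black rubber sheet on it and a dark wooden cleat across each end. The bed on which the stone lies is 17 mm above the bench; the cleats rise 9 mm above the bed and stand 188 mm apart (12 mm more than its stone's length); the long sides are open. Origin at bench level under its centre; y along its length, x across, z up.
- holder_plate: the second largest of four alike wooden stone holders, fixed to the bench, for stone_plate: a brown wooden base 184 mm long and 60 mm wide with a black rubber sheet on it and a dark wooden cleat across each end. The bed on which the stone lies is 17 mm above the bench; the cleats rise 9 mm above the bed and stand 154 mm apart (12 mm more than its stone's length); the long sides are open. Origin at bench level under its centre; y along its length, x across, z up.
- holder_mid: the second smallest of four alike wooden stone holders, fixed to the bench, for stone_mid: a brown wooden base 152 mm long and 50 mm wide with a black rubber sheet on it and a dark wooden cleat across each end. The bed on which the stone lies is 17 mm above the bench; the cleats rise 9 mm above the bed and stand 122 mm apart (12 mm more than its stone's length); the long sides are open. Origin at bench level under its centre; y along its length, x across, z up.
- holder_slip: the smallest of four alike wooden stone holders, fixed to the bench, for stone_slip: a brown wooden base 122 mm long and 40 mm wide with a black rubber sheet on it and a dark wooden cleat across each end. The bed on which the stone lies is 17 mm above the bench; the cleats rise 9 mm above the bed and stand 92 mm apart (12 mm more than its stone's length); the long sides are open. Origin at bench level under its centre; y along its length, x across, z up.
- plane_small: small wooden hand plane, body 40 x 138 x 26 mm with its iron and wedge rising to 62 mm; origin at the centre of its underside, y along its length. Loose; to be left where it is.
- thread_tin: small round metal tin with a lid, 48 mm across, 38 mm high; origin at the centre of its underside. Loose; to be left where it is.
Mind the look-alikes: they are no part of the job. What is shaped like the stone_big but turquoise is not meant. Leave any green look-alike of the stone_mid alone.

How it is judged (in metres and radians):
At the end, for the whole second after the job is handed in: Each stone lies flat on the bed of its own holder (height within 3 mm, tilt under 0.06 rad), centre within 10 mm of the holder's along and across, lengthwise within 0.15 rad, released, at rest; plane and tin within 3 cm of their start (x of stone_big in the frame of holder_big between -0.01 and 0.01 m and y of stone_big in the frame of holder_big between -0.01 and 0.01 m and z of stone_big in the frame of holder_big between 0.014 and 0.02 m and angle between each of stone_big, stone_plate, stone_mid, stone_slip's own z axis and vertical below 0.06 rad and angle between the y axis of stone_big and the y axis of holder_big, either way round below 0.15 rad and linear speed of each of stone_big, stone_plate, stone_mid, stone_slip below 0.02 m/s and contact force between the fingers and stone_big below 0.05 N and x of stone_plate in the frame of holder_plate between -0.01 and 0.01 m and y of stone_plate in the frame of holder_plate between -0.01 and 0.01 m and z of stone_plate in the frame of holder_plate between 0.014 and 0.02 m and angle between the y axis of stone_plate and the y axis of holder_plate, either way round below 0.15 rad and contact force between the fingers and stone_plate below 0.05 N and x of stone_mid in the frame of holder_mid between -0.01 and 0.01 m and y of stone_mid in the frame of holder_mid between -0.01 and 0.01 m and z of stone_mid in the frame of holder_mid between 0.014 and 0.02 m and angle between the y axis of stone_mid and the y axis of holder_mid, either way round below 0.15 rad and contact force between the fingers and stone_mid below 0.05 N and x of stone_slip in the frame of holder_slip between -0.01 and 0.01 m and y of stone_slip in the frame of holder_slip between -0.01 and 0.01 m and z of stone_slip in the frame of holder_slip between 0.014 and 0.02 m and angle between the y axis of stone_slip and the y axis of holder_slip, either way round below 0.15 rad and contact force between the fingers and stone_slip below 0.05 N and distance of each of plane_small, thread_tin from where it was at the start of the episode below 0.03 m); the robot touches nothing.
It fails at once if the small plane is moved by more than 3 cm (distance of plane_small from where it was at the start of the episode above 0.03 m).
It fails at once if the tin is moved by more than 3 cm (distance of thread_tin from where it was at the start of the episode above 0.03 m).
It fails at once if a stone falls freely (dropped from more than about 3 cm) instead of being set down ((linear speed of stone_big above 0.8 m/s and contact force between the fingers and stone_big below 0.02 N) or (linear speed of stone_plate above 0.8 m/s and contact force between the fingers and stone_plate below 0.02 N) or (linear speed of stone_mid above 0.8 m/s and contact force between the fingers and stone_mid below 0.02 N) or (linear speed of stone_slip above 0.8 m/s and contact force between the fingers and stone_slip below 0.02 N)).
It also fails if it takes over 125 s, if anything falls off the work surface, if the arm or the gripper's body presses on something with over 40 N, if the wrist force passes 120 N, or if a joint passes its speed limit or range.

## Robot

A 6-joint arm with a two-finger parallel gripper is mounted at the origin on a cart in front of the work surface, level with it; the furniture and walls round the work are solid. World frame = base frame: x ahead of the robot, y to its left, z up, the work surface at z = 0. Lengths are in mm, angles in rad, forces in N, time in s.
With the tool pointing down it reaches from about 350 to 975 mm from the base axis. Payload 7.1 kg.
Tool frame: the origin (TCP) lies at the very end of the fingers, on their centre line; the grasp point (between the pads) lies 19 mm behind it; z points along the fingers, y is the line along which they close (so a half turn about z gives the same grasp; the last joint's range is limited). The gripper opens to 88 mm and grips with 3 to 60 N. Pads are 20 mm wide; open, the fingers measure 115 mm over their backs; the gripper's body (75 mm by 178 mm) begins 61 mm behind the grasp point.
Start: joints at [-1.137, 0.423, 1.63, -0, 1.089, -0.019], TCP at [273.442, -561.991, 222.675] pointing down, gripper open.
Joint ranges: [-3, 3], [-0.9, 2.11], [0.09, 2.58], [-1.31, 4.45], [0.11, 2.69], [-2.54, 2.54]. Speed limits (rad/s): [2.39, 2.39, 3.01, 3.14, 3.14, 3.14].

## Interface

Orientations are given as a rotation vector (axis times angle).
In Python, from workcell import * gives the robot as it stands.
- The arm moves only by the tool step_arm, never from a script. Its argument "deltas" is a list of rows, each a list of 3 entries, a list of its own where there are three numbers: the shift along the tool's x, y, z in units of 300 mm (1.0 is 300 mm), then the turn, a rotation vector about the tool's x, y, z in units of 1.5 rad (1.0 is 1.5 rad), then the gripper command: -1 is shut, 1 is fully open, values between are in proportion. In form: [[[dx, dy, dz], [rx, ry, rz], gripper], ...]. A call has 1 to 20 rows; each row is the pose to reach, as a shift and turn from the pose commanded when the call began, along the tool's axes at that moment; what a row does not reach only later rows make up. A row lasts 1/12 s, in which the tool goes at most 41.7 mm and 7.16 degrees, less where a joint would pass 70% of its speed; a pose out of reach is approached as far as the arm can. A call with a number of a shift or a turn outside -1 to 1 is refused whole. A call with a gripper value outside its range is refused whole. The fingers move at their own pace and stop on an object; the grip force is fixed at half the most. Time passes only in rows, so rows that repeat a pose let the fingers close. It gives the time, the measured TCP pose, the force, the opening and the grip force at its end, in the units of the state.
- get_obs(): the state, without advancing time (a new reading comes with each control period).
- get_image(name): name is "scene" or "top"; returns a dict with "pixels" (384x512x3 uint8, red, green, blue), "fx", "fy", "cx", "cy" (pixels), "T" (4x4, takes a point from camera to world coordinates). Camera axes: x right, y down, z forward; pixel columns grow to the right and rows downward; lengths in mm; the calibration is good to about 2 mm. A picture is of the moment at which its call begins. There is no depth.
- close_job(): hands the job in; it is judged then, once.
The state is a dict: "t": time; "qpos": joint angles; "qvel": joint speeds; "joint_torque": joint torques, N m; "ee_pos": TCP position; "orientation": TCP orientation; "ft_force": force on the tool from outside, world axes, zero at the start; "moment": the same for the moment, N m; "width": finger opening in mm; "grasp_force": force on a finger pad.
Only numpy, scipy, OpenCV 4.12 (cv2) and the standard library are available. Lean on these libraries where they do the work, as an engineer would, in place of code of your own. Each camera call takes 0.05 s, during which the arm holds its last target. There are 200 camera calls.

## Working session

There is one attempt and no reset: what is moved stays moved. The work goes in short steps, Python scripts to look and compute and a tool call to move; the robot and the scene stay as the last step left them, time stands still between calls to the robot, and variables do not carry over. Pictures are saved under pics/ and viewed, at most 14 in all, crops included, and the job is handed in when it is done.

Besides the shell and the picture viewer there is one more tool, called after "Emit:" as name([rows], argument=value, ...), one row to a line, values as JSON. step_arm: Moves the arm, as the interface text tells. Its arguments: {"type":"object","properties":{"deltas":{"type":"array","items":{"type":"array"}}},"required":["deltas"]}

```bash
mkdir -p pics; ls; python3 - <<'E'
from workcell import *
import cv2,numpy as np
o=get_obs();print(o)
for n in("scene","top"):
    i=get_image(n);print(n,i["fx"],i["fy"],i["cx"],i["cy"],np.round(i["T"],4).tolist())
    cv2.imwrite(f"pics/{n}0.png",i["pixels"][...,::-1]); np.savez(f"{n}0.npz",**i)
    cv2.imwrite(f"pics/{n}0b.png",cv2.resize(i["pixels"][...,::-1],(800,600),interpolation=cv2.INTER_CUBIC))
E
```

```text
pics
{'t': 0.0, 'qpos': array([-1.13701030e+00,  4.23791844e-01,  1.63069566e+00,  1.48559318e-06,
        1.08861520e+00, -1.90174083e-02]), 'qvel': array([ 0.00068207,  0.00031336, -0.00069884,  0.00103894, -0.00160798,
       -0.00035672]), 'joint_torque': array([ 1.28262636e-05, -5.44631732e+01, -2.73664856e+01,  6.43030135e-02,
        2.25366186e-02, -1.04359674e-04]), 'ee_pos': array([ 273.20701646, -561.49723024,  221.93007596]), 'orientation': array([-3.05998048e+00, -7.04868416e-01,  4.86141012e-04]), 'ft_force': array([ 0.49487816, -0.3385964 , -0.31927265]), 'moment': array([-0.00585829, -0.00813088, -0.00718489]), 'grasp_force': 0.0, 'width': 88.12812936587693}
scene 488.87599709951047 488.87599709951047 259.94153664360664 191.59608312962814 [[0.5691, -0.4298, 0.701, -378.0884], [-0.8222, -0.3055, 0.4802, -558.6805], [0.0077, -0.8497, -0.5272, 728.0794], [0.0, 0.0, 0.0, 1.0]]
top 369.376204982262 369.376204982262 256.92051874288484 189.58466226348742 [[-0.0154, -0.9856, 0.1683, 290.9877], [-0.9999, 0.0159, 0.0012, 42.1444], [-0.0039, -0.1683, -0.9857, 1181.7409], [0.0, 0.0, 0.0, 1.0]]
```

View pics/top0b.png

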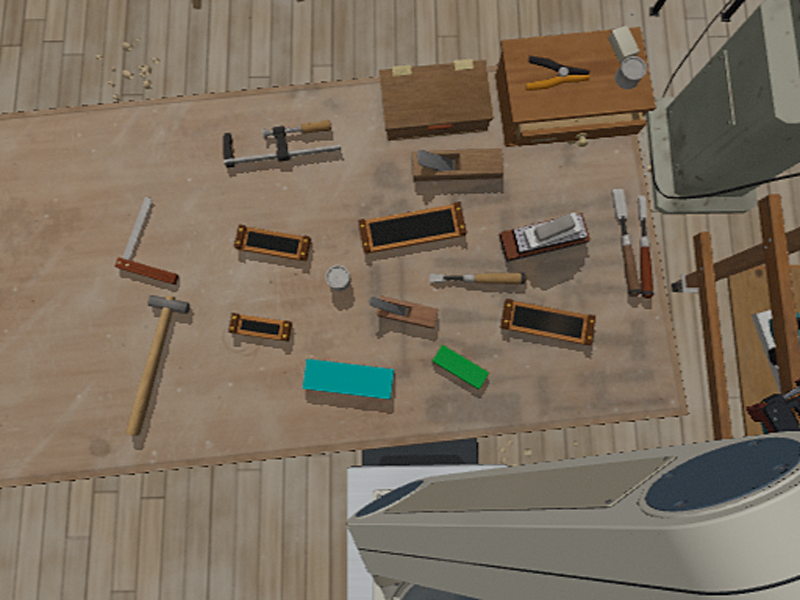

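View pics/scene0b.png

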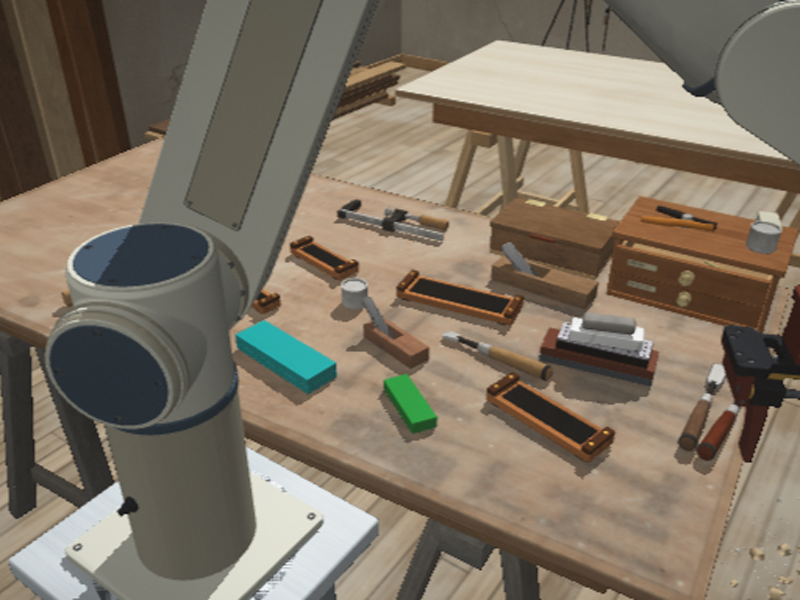

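The top view (800x600) shows the stack at about (545,235). The four holders are at (413,228) for the biggest, (548,322), (273,243) and (260,327). The tin is at (338,277), the plane at (405,312) and the decoys at (348,378) and (460,367). The scene view agrees, with the smallest holder partly hidden by the arm. Next I rectify for metric measurement.

```bash
cat > h.py <<'E'
import numpy as np,cv2
def load(n): return dict(np.load(n+".npz"))
def K(i): return np.array([[i["fx"],0,i["cx"]],[0,i["fy"],i["cy"]],[0,0,1.]])
def proj(i,P):
    T=np.linalg.inv(i["T"]); p=(np.atleast_2d(P)@T[:3,:3].T+T[:3,3])@K(i).T
    return p[:,:2]/p[:,2:]
def unproj(i,uv,z):
    uv=np.atleast_2d(uv); d=np.c_[uv,np.ones(len(uv))]@np.linalg.inv(K(i)).T@i["T"][:3,:3].T
    c=i["T"][:3,3]; return c+d*((z-c[2])/d[:,2])[:,None]
def rect(i,z,x0,x1,y0,y1,s=2):
    "metric view: up=+x, left=+y, s px/mm"
    W=np.array([[x1,y1,z],[x1,y0,z],[x0,y0,z],[x0,y1,z]],float)
    D=np.array([[0,0],[(y1-y0)*s,0],[(y1-y0)*s,(x1-x0)*s],[0,(x1-x0)*s]],np.float32)
    M=cv2.getPerspectiveTransform(proj(i,W).astype(np.float32),D)
    return cv2.warpPerspective(i["pixels"],M,(int((y1-y0)*s),int((x1-x0)*s)),flags=cv2.INTER_CUBIC)
E
python3 - <<'E'
from h import *
t=load("top0");s=load("scene0");k=512/800
for n,uv in dict(big=(413,228),plate=(548,322),mid=(273,243),slip=(260,327),stack=(545,235),tin=(338,277),plane=(405,312)).items():
    print(n,unproj(t,np.array(uv)*k,17)[0].round())
for n,hw,c in (("big",(218,70),(413,228)),("plate",(184,60),(548,322)),("mid",(152,50),(273,243)),("slip",(122,40),(260,327))):
    P=unproj(t,np.array(c)*k,17)[0]; S=4;R=130
    for nm,im in(("top",t),("scene",s)):
        r=rect(im,17,P[0]-R,P[0]+R,P[1]-R,P[1]+R,S)
        m=(r.max(2)<60).astype(np.uint8)
        m=cv2.morphologyEx(m,cv2.MORPH_OPEN,np.ones((25,25)))
        nn,l,st,ce=cv2.connectedComponentsWithStats(m)
        ks=[j for j in range(1,nn) if np.hypot(*(ce[j]-R*S))<30*S]
        for j in ks:
            cn,_=cv2.findContours((l==j).astype(np.uint8),0,2)
            (cx,cy),wh,a=cv2.minAreaRect(max(cn,key=cv2.contourArea))
            if wh[0]<wh[1]: a+=90
            # a: img angle of long axis; img x=-Y, img y=-X ; direction d=(cos a, sin a)img -> world X=-sin,Y=-cos
            yaw=np.degrees(np.arctan2(np.sin(np.radians(a)),np.cos(np.radians(a)))) # world y-axis angle from +Y towards +X
            print(n,nm,"x,y",round(P[0]+R-cy/S,1),round(P[1]+R-cx/S,1),"LW",np.round(np.array(wh)/S,1),"a",round(a,2))
a=rect(t,76,620,800,-300,-80,4)
P=unproj(t,np.array((545,235))*k,60)[0]
a=rect(t,86,P[0]-90,P[0]+90,P[1]-120,P[1]+120,3);b=rect(s,86,P[0]-90,P[0]+90,P[1]-120,P[1]+120,3)
v=np.vstack([a,b]);print(P,v.shape)
cv2.imwrite("pics/stack.png",cv2.resize(v,None,fx=.55,fy=.55)[...,::-1]) if 0 else cv2.imwrite("pics/stack.png",cv2.resize(v,(400*1,600))[...,::-1])
u=t["pixels"][110:180,300:400];u2=s["pixels"][190:260,330:430]
cv2.imwrite("pics/stackraw.png",np.vstack([cv2.resize(x,(430,300),interpolation=cv2.INTER_CUBIC) for x in(u,u2)])[...,::-1])
E
```

```text
big [634.  17.  17.]
plate [ 432. -253.   17.]
mid [607. 309.  17.]
slip [431. 332.  17.]
stack [ 614. -257.   17.]
tin [532. 174.  17.]
plane [457.  37.  17.]
big top x,y 636.5 20.2 LW [ 50.8 173.3] a 170.38
big scene x,y 634.7 21.8 LW [ 47.6 172.6] a 170.44
plate top x,y 433.8 -251.6 LW [139.7  41.4] a 11.99
plate scene x,y 432.3 -250.1 LW [140.4  39.7] a 12.01
mid top x,y 608.8 311.7 LW [107.9  31.3] a 11.13
mid scene x,y 607.4 314.8 LW [102.3  28.7] a 10.75
slip top x,y 432.2 332.7 LW [77.1 20.9] a 9.35
slip scene x,y 426.5 307.4 LW [17.2 14.2] a 90.0
[ 602.4961372  -246.32763891   60.        ] (1080, 720, 3)
```

View pics/stackraw.png

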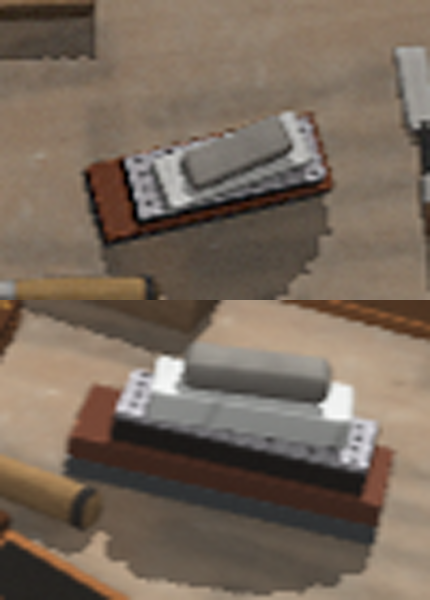

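The top crop shows the grey slip's top face with corners near (184,160), (280,122), (292,148) and (197,188). It lies on the white stone, which lies on the perforated plate and the red-brown big stone. The scene crop shows the slip's top face centre near (258,363).

```bash
cat >> h.py <<'E'
from scipy.spatial.transform import Rotation as Ro
def tri(i,a,j,b):
    A=np.zeros((3,3));v=np.zeros(3);rs=[]
    for im,uv in((i,a),(j,b)):
        c=im["T"][:3,3];d=unproj(im,uv,0)[0]-c;d/=np.linalg.norm(d);M=np.eye(3)-np.outer(d,d);A+=M;v+=M@c;rs.append((c,M))
    p=np.linalg.solve(A,v);return p,[np.linalg.norm(M@(p-c)) for c,M in rs]
def delta(o,pos,a,cmd=None):
    """shift+turn in units; a: degrees, long axis angle in metric view (see rect): world long dir=(-sin a,-cos a)
    tool y must be across the length"""
    p,R=(o["ee_pos"],Ro.from_rotvec(o["orientation"])) if cmd is None else cmd
    a=np.radians(a);c=np.array([np.cos(a),-np.sin(a),0])
    best=None
    for s in(1,-1):
        y=s*c;z=np.array([0,0,-1.]);T=Ro.from_matrix(np.c_[np.cross(y,z),y,z])
        r=(R.inv()*T).as_rotvec()
        if best is None or np.linalg.norm(r)<np.linalg.norm(best):best=r
    return np.round(R.inv().apply(np.array(pos)-p)/300,4),np.round(best/1.5,4)
E
python3 - <<'E'
from h import *
from workcell import *
t=load("top0");s=load("scene0")
tp=lambda u:np.array(u)/[4.3,300/70]+[300-.4,110-.4]
sp=lambda u:(np.array(u)-[0,300])/[4.3,300/70]+[330-.4,190-.4]
print("slip",tri(t,tp((238,154.5)),s,sp((258,363))))
print("big left-front", tri(t,tp((104,236)),s,sp((72,432))))
print("big right-back", tri(t,tp((316,112)),s,sp((392,455))))
def axis(z,l,r):
    P=unproj(t,[tp(l),tp(r)],z);d=P[1]-P[0];return P.mean(0).round(1),np.degrees(np.arctan2(-d[0],-d[1])).round(2),np.linalg.norm(d).round(1)
print("slip",axis(86,(190.5,174),(286,135)))
print("big",axis(28,(94.5,204),(324,148)))
o=get_obs();R=Ro.from_rotvec(o["orientation"]).as_matrix();print(R.round(3))
# chest bottom front
print(unproj(t,np.array([[500,140],[520,145]])*.64,0).round())
E
```

```text
slip (array([ 610.42713126, -259.75118301,   84.62041499]), [np.float64(0.02426582862674745), np.float64(0.02426582862664696)])
big left-front (array([ 566.12368389, -172.53222923,   27.10231327]), [np.float64(0.6432909394522502), np.float64(0.6432909394521902)])
big right-back (array([ 658.28801687, -334.0648817 ,   25.01448213]), [np.float64(3.255749373165097), np.float64(3.2557493731650995)])
slip (array([ 610. , -259.6,   86. ]), np.float64(-21.69), np.float64(75.1))
big (array([ 610.6, -253. ,   28. ]), np.float64(-13.12), np.float64(179.0))
[[ 0.899  0.437 -0.001]
 [ 0.437 -0.899  0.001]
 [ 0.    -0.001 -1.   ]]
[[ 834. -176.    0.]
 [ 822. -219.    0.]]
```

Triangulation puts the slip's top at z of 85-86, as expected. Next I plan the approach.

```bash
python3 - <<'E'
from h import *
from workcell import *
o=get_obs()
print(delta(o,(610,-260,140),-21.7),delta(o,(610,-260,71),-21.7))
E
```

```text
(array([ 1.4492, -0.4124,  0.2739]), array([-7.000e-04, -7.000e-04, -9.978e-01])) (array([ 1.4492, -0.4121,  0.5039]), array([-7.000e-04, -7.000e-04, -9.978e-01]))
```

Emit:
step_arm([
  [[0.72,-0.2,0],[0,0,0],1],
  [[0.72,-0.2,0],[0,0,0],1],
  [[0.72,-0.2,0],[0,0,0],1],
  [[0.72,-0.2,0],[0,0,0],1],
  [[0.72,-0.2,0],[0,0,0],1],
  [[0.72,-0.2,0],[0,0,0],1],
  [[0.72,-0.2,0],[0,0,0],1],
])

```text
t: 0.68
ee_pos: [443.8, -410.8, 222.3]
orientation: [-3.059, -0.711, -0.0]
ft_force: [0.1, 0.5, -0.3]
width: 87.7
grasp_force: 0.0
```

Emit:
step_arm([
  [[0.7292,-0.2122,0.27],[-0.0007,-0.0007,-0.9978],1],
  [[0.7292,-0.2122,0.27],[-0.0007,-0.0007,-0.9978],1],
  [[0.7292,-0.2122,0.27],[-0.0007,-0.0007,-0.9978],1],
  [[0.7292,-0.2122,0.27],[-0.0007,-0.0007,-0.9978],1],
  [[0.7292,-0.2122,0.27],[-0.0007,-0.0007,-0.9978],1],
  [[0.7292,-0.2122,0.27],[-0.0007,-0.0007,-0.9978],1],
  [[0.7292,-0.2122,0.27],[-0.0007,-0.0007,-0.9978],1],
  [[0.7292,-0.2122,0.27],[-0.0007,-0.0007,-0.9978],1],
  [[0.7292,-0.2122,0.27],[-0.0007,-0.0007,-0.9978],1],
  [[0.7292,-0.2122,0.27],[-0.0007,-0.0007,-0.9978],1],
  [[0.7292,-0.2122,0.27],[-0.0007,-0.0007,-0.9978],1],
  [[0.7292,-0.2122,0.27],[-0.0007,-0.0007,-0.9978],1],
  [[0.7292,-0.2122,0.27],[-0.0007,-0.0007,-0.9978],1],
  [[0.7292,-0.2122,0.27],[-0.0007,-0.0007,-0.9978],1],
  [[0.7292,-0.2122,0.27],[-0.0007,-0.0007,-0.9978],1],
])

```text
t: 1.93
ee_pos: [609.9, -261.2, 141.5]
orientation: [1.769, 2.595, -0.001]
ft_force: [0.9, 0.4, 0.1]
width: 87.8
grasp_force: 0.0
```

```bash
python3 - <<'E'
from h import *
from workcell import *
o=get_obs();print(o["t"],o["ee_pos"],o["qpos"])
print(delta(o,(610,-260,71),-21.7))
E
```

```text
1.9333 [ 609.89122194 -261.23439461  141.50424203] [-4.22138102e-01  5.70748060e-01  1.59261280e+00 -1.25542792e-03
  9.77539666e-01 -7.95927616e-01]
(array([0.004 , 0.0019, 0.235 ]), array([-0.0002,  0.0008, -0.0028]))
```

Emit:
step_arm([
  [[0.002,0.001,0.1],[0,0,0],1],
  [[0.002,0.001,0.19],[0,0,0],1],
  [[0.002,0.001,0.235],[0,0,0],1],
  [[0.002,0.001,0.235],[0,0,0],1],
  [[0.002,0.001,0.235],[0,0,0],-1],
  [[0.002,0.001,0.235],[0,0,0],-1],
  [[0.002,0.001,0.235],[0,0,0],-1],
  [[0.002,0.001,0.235],[0,0,0],-1],
  [[0.002,0.001,0.235],[0,0,0],-1],
  [[0.002,0.001,0.235],[0,0,0],-1],
  [[0.002,0.001,0.235],[0,0,0],-1],
  [[0.002,0.001,0.235],[0,0,0],-1],
])

```text
t: 2.93
ee_pos: [610.5, -260.0, 71.4]
orientation: [1.763, 2.599, -0.001]
ft_force: [-0.7, 0.2, -0.2]
width: 37.8
grasp_force: 0.0
```

Emit:
step_arm([
  [[0,0,0],[0,0,0],-1],
  [[0,0,0],[0,0,0],-1],
  [[0,0,0],[0,0,0],-1],
  [[0,0,0],[0,0,0],-1],
])

```text
t: 3.27
ee_pos: [610.5, -260.0, 71.3]
orientation: [1.763, 2.599, -0.001]
ft_force: [0.3, 0.4, 1.1]
width: 30.1
grasp_force: 30.0
```

Emit:
step_arm([
  [[0,0,-0.03],[0,0,0],-1],
  [[0,0,-0.1],[0,0,0],-1],
  [[0,0,-0.22],[0,0,0],-1],
  [[0,0,-0.35],[0,0,0],-1],
  [[0,0,-0.4],[0,0,0],-1],
  [[0,0,-0.4],[0,0,0],-1],
])

```text
t: 3.77
ee_pos: [612.8, -261.0, 196.7]
orientation: [1.758, 2.592, 0.001]
ft_force: [0.0, -0.1, -0.8]
width: 29.7
grasp_force: 30.0
```

```bash
python3 - <<'E'
from h import *
from workcell import *
o=get_obs();print(o["t"],o["ee_pos"],o["qpos"],o["width"],o["grasp_force"])
for z in (180,23):print(delta(o,(432.2,332.7,z),9.35))
E
```

```text
3.7667 [ 612.79033896 -261.00020359  196.71201205] [-4.20070648e-01  5.06418740e-01  1.55922632e+00 -1.09801808e-03
  1.06658558e+00 -7.98273516e-01] 29.654945057021887 29.999822080135345
(array([2.0617, 0.1721, 0.0415]), array([0.0051, 0.0037, 0.3613]))
(array([2.0656, 0.1691, 0.5648]), array([0.0051, 0.0037, 0.3613]))
```

Emit:
step_arm([
  [[0.5,0.04,0],[0,0,0],-1],
  [[0.95,0.08,0.03],[0,0,0.1],-1],
  [[0.95,0.08,0.03],[0,0,0.2],-1],
  [[0.95,0.08,0.03],[0,0,0.36],-1],
  [[0.95,0.08,0.03],[0,0,0.36],-1],
  [[0.95,0.08,0.03],[0,0,0.36],-1],
  [[0.95,0.08,0.03],[0,0,0.36],-1],
  [[0.95,0.08,0.03],[0,0,0.36],-1],
  [[0.95,0.08,0.03],[0,0,0.36],-1],
])

```text
t: 4.52
ee_pos: [525.7, 15.6, 180.8]
orientation: [-2.389, -2.04, 0.004]
ft_force: [0.2, -0.1, -0.6]
width: 29.6
grasp_force: 30.0
```

```bash
python3 - <<'E'
from h import *
from workcell import *
o=get_obs();print(o["t"],o["ee_pos"],o["width"],o["grasp_force"])
for z in (180,20.8):print(delta(o,(432.2,332.7,z),9.35))
for n in("top","scene"):
    i=get_image(n);np.savez(n+"1.npz",**i)
t=load("top1");s=load("scene1")
S=4;v=np.vstack([cv2.resize(t["pixels"][110:180,300:400],(430,300),interpolation=2),cv2.resize(s["pixels"][190:260,330:430],(430,300),interpolation=2)])
w=np.vstack([rect(q,17,362,502,260,400,300/140) for q in(load("top0"),s)])
cv2.imwrite("pics/p1.png",np.hstack([v,w])[...,::-1])
E
```

```text
4.5167 [525.68213927  15.586977   180.75019895] 29.64943946750118 29.999940097332
(array([ 0.9951, -0.4735,  0.0017]), array([-0.0011,  0.0011,  0.0038]))
(array([ 0.9959, -0.4727,  0.5324]), array([-0.0011,  0.0011,  0.0038]))
```

View pics/p1.png

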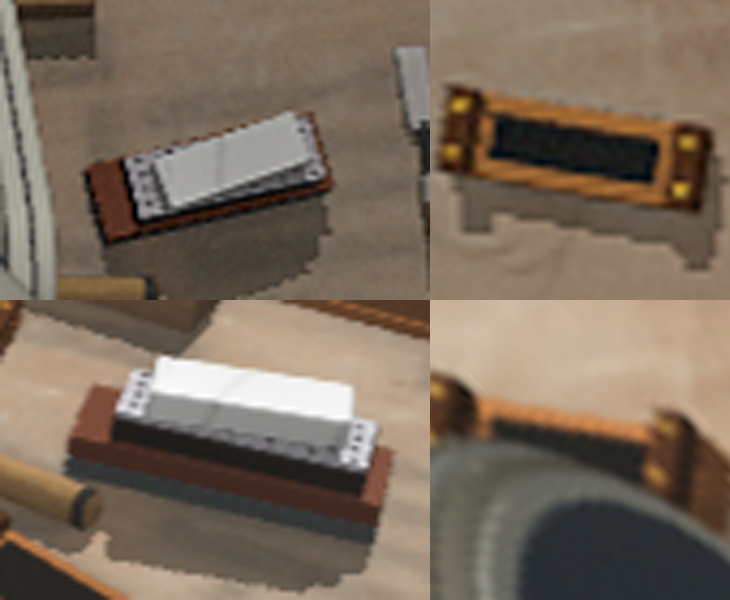

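The top crop shows the white stone now clear, with corners near (155,160), (291,112), (312,157) and (175,210). The scene crop agrees. The slip holder is half hidden in the scene view, and its rubber centre is at (575,150) in the top rectification. On to placing the slip.

Emit:
step_arm([
  [[0.994,-0.473,0],[0,0,0.0038],-1],
  [[0.994,-0.473,0],[0,0,0.0038],-1],
  [[0.994,-0.473,0],[0,0,0.0038],-1],
  [[0.994,-0.473,0],[0,0,0.0038],-1],
  [[0.994,-0.473,0],[0,0,0.0038],-1],
  [[0.994,-0.473,0],[0,0,0.0038],-1],
  [[0.994,-0.473,0],[0,0,0.0038],-1],
  [[0.994,-0.473,0.05],[0,0,0.0038],-1],
  [[0.994,-0.473,0.15],[0,0,0.0038],-1],
  [[0.994,-0.473,0.28],[0,0,0.0038],-1],
  [[0.994,-0.473,0.4],[0,0,0.0038],-1],
  [[0.994,-0.473,0.4],[0,0,0.0038],-1],
  [[0.994,-0.473,0.4],[0,0,0.0038],-1],
])

```text
t: 5.7
ee_pos: [434.8, 329.0, 59.7]
orientation: [2.4, 2.026, -0.008]
ft_force: [0.7, 0.2, -0.7]
width: 29.7
grasp_force: 30.0
```

```bash
python3 - <<'E'
from h import *
from workcell import *
o=get_obs();print(o["t"],o["ee_pos"],o["qpos"][[0,5]],o["width"],o["grasp_force"])
print(delta(o,(431.7,333.5,20.8),9.35))
t=load("top1");s=load("scene1")
P0=(600,-255)
for nm,im in(("top",t),("scene",s)):
    r=rect(im,68,520,700,-360,-150,4);R=4
    hs=cv2.cvtColor(r,cv2.COLOR_RGB2HSV)
    for th in(120,135,150,170,200):
        m=((hs[...,1]<45)&(hs[...,2]>th)).astype(np.uint8);m=cv2.morphologyEx(m,cv2.MORPH_OPEN,np.ones((45,45)))
        cn,_=cv2.findContours(m,0,2)
        if not cn: continue
        (cx,cy),wh,a=cv2.minAreaRect(max(cn,key=cv2.contourArea))
        print(nm,th,700-cy/4,-150-cx/4,np.array(wh)/4,a)
    if nm=="top":np.save("r.npy",r)
E
```

```text
5.7 [434.75447076 328.97662873  59.71101541] [0.62674946 0.79716605] 29.71628752754326 29.999761283397675
(array([ 0.0138, -0.0122,  0.1297]), array([-0.0018,  0.0032, -0.0037]))
top 120 614.0374984741211 -262.61248779296875 [ 43.00697708 116.4508667 ] 71.56504821777344
top 135 612.3983306884766 -260.59730529785156 [ 40.79299164 110.35214996] 72.12130737304688
top 150 618.7140197753906 -279.11073303222656 [37.89273071 67.48369598] 71.6812744140625
scene 120 596.2083740234375 -262.62196350097656 [ 71.384552   140.81748962] 71.344970703125
scene 135 598.6298370361328 -260.95787048339844 [ 68.41822052 141.8132782 ] 68.6895980834961
scene 150 608.3741149902344 -258.10357666015625 [ 46.56768799 119.86204529] 70.2673110961914
scene 170 609.3037414550781 -257.6143264770508 [ 43.78109741 115.91319275] 70.94788360595703
scene 200 610.3152160644531 -258.27272033691406 [ 41.60901642 112.54696655] 71.10175323486328
```

Emit:
step_arm([
  [[0.013,-0.011,0.05],[0,0,0],-1],
  [[0.013,-0.011,0.1],[0,0,0],-1],
  [[0.013,-0.011,0.115],[0,0,0],-1],
  [[0.013,-0.011,0.115],[0,0,0],-1],
  [[0.013,-0.011,0.115],[0,0,0],-1],
])

```text
t: 6.12
ee_pos: [433.9, 335.4, 28.6]
orientation: [2.399, 2.026, 0.003]
ft_force: [-0.1, -0.0, -0.8]
width: 29.6
grasp_force: 30.0
```

```bash
python3 - <<'E'
from h import *
from workcell import *
o=get_obs();print(o["t"],o["ee_pos"],o["qpos"],o["width"],o["grasp_force"],o["ft_force"])
print(delta(o,(431.7,333.5,20.6),9.35))
E
```

```text
6.1167 [433.88986002 335.39532299  28.56289986] [ 0.63711316  0.60875858  1.89689101 -0.00226288  0.63391507  0.80676082] 29.587242144638054 29.99979794025421 [-0.08877364 -0.02091346 -0.78213734]
(array([-0.0075, -0.0062,  0.0265]), array([ 0.0016, -0.0004, -0.0031]))
```

Emit:
step_arm([
  [[-0.0075,-0.006,0.015],[0,0,0],-1],
  [[-0.0075,-0.006,0.026],[0,0,0],-1],
  [[-0.0075,-0.006,0.026],[0,0,0],-1],
])

```text
t: 6.37
ee_pos: [430.9, 333.3, 20.0]
orientation: [2.398, 2.027, 0.001]
ft_force: [0.1, -1.8, 5.5]
width: 29.9
grasp_force: 30.0
```

Emit:
step_arm([
  [[0,0,0],[0,0,0],-1],
  [[0,0,0],[0,0,0],-0.1],
  [[0,0,0],[0,0,0],-0.1],
  [[0,0,0],[0,0,0],-0.1],
  [[0,0,0],[0,0,0],-0.1],
  [[0,0,-0.05],[0,0,0],-0.1],
  [[0,0,-0.15],[0,0,0],0],
  [[0,0,-0.28],[0,0,0],0],
  [[0,0,-0.42],[0,0,0],1],
  [[0,0,-0.42],[0,0,0],1],
])

```text
t: 7.2
ee_pos: [433.9, 336.1, 152.0]
orientation: [2.397, 2.027, 0.017]
ft_force: [2.1, 1.3, 0.8]
width: 53.9
grasp_force: 0.0
```

```bash
python3 - <<'E'
from h import *
from workcell import *
o=get_obs();print(o["t"],o["ee_pos"],o["width"])
for z in(146,71):print(delta(o,(611.3,-259.5,z),-18))
E
```

```text
7.2 [433.90587197 336.07147851 152.00301843] 53.892955934175625
(array([-1.8595,  0.9128,  0.0146]), array([ 0.0068, -0.0033, -0.3207]))
(array([-1.8613,  0.9107,  0.2646]), array([ 0.0068, -0.0033, -0.3207]))
```

Emit:
step_arm([
  [[-0.93,0.45,0],[0,0,0],1],
  [[-0.93,0.45,0],[0,0,0],1],
  [[-0.93,0.45,0],[0,0,0],1],
  [[-0.93,0.45,0],[0,0,0],1],
  [[-0.93,0.45,0],[0,0,0],1],
  [[-0.93,0.45,0],[0,0,0],1],
  [[-0.93,0.45,0],[0,0,0],1],
])

```text
t: 7.78
ee_pos: [512.0, 51.4, 145.2]
orientation: [2.398, 2.028, -0.001]
ft_force: [1.2, -0.6, 0.3]
width: 87.6
grasp_force: 0.0
```

Emit:
step_arm([
  [[-0.925,0.455,0],[0,0,-0.1],1],
  [[-0.925,0.455,0],[0,0,-0.2],1],
  [[-0.925,0.455,0],[0,0,-0.32],1],
  [[-0.925,0.455,0],[0,0,-0.32],1],
  [[-0.925,0.455,0],[0,0,-0.32],1],
  [[-0.925,0.455,0],[0,0,-0.32],1],
  [[-0.925,0.455,0],[0,0,-0.32],1],
  [[-0.925,0.455,0],[0,0,-0.32],1],
  [[-0.925,0.455,0],[0,0,-0.32],1],
  [[-0.925,0.455,0],[0,0,-0.32],1],
])

```text
t: 8.62
ee_pos: [600.2, -244.4, 145.0]
orientation: [1.851, 2.538, -0.001]
ft_force: [-1.1, 0.6, -0.2]
width: 87.8
grasp_force: 0.0
```

```bash
python3 - <<'E'
from h import *
from workcell import *
o=get_obs();print(o["t"],o["ee_pos"],o["width"])
for z in(51.5,):print(delta(o,(611.3,-259.5,z),-18))
i=get_image("top");np.savez("top2.npz",**i);i=get_image("scene");np.savez("scene2.npz",**i)
t=load("top2");r=rect(t,35,362,502,263,403,300/140)
s=load("scene2");r2=rect(s,35,362,502,263,403,300/140)
cv2.imwrite("pics/p2.png",np.vstack([r,r2])[...,::-1])
E
```

```text
8.6167 [ 600.17984986 -244.41028858  144.97039166] 87.78007067789066
(array([-0.0589,  0.02  ,  0.3116]), array([-0.0002,  0.0006, -0.0026]))
```

View pics/p2.png

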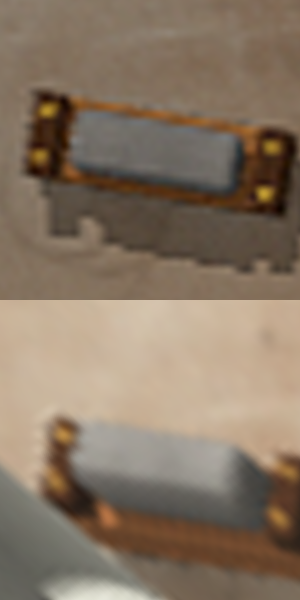

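The slip lies between the cleats at (70..242, 110..190), centred across and about 2 mm towards the left cleat, which is within tolerance. Next is the white stone.

Emit:
step_arm([
  [[-0.058,0.019,0.1],[0,0,0],1],
  [[-0.058,0.019,0.22],[0,0,0],1],
  [[-0.058,0.019,0.28],[0,0,0],1],
  [[-0.058,0.019,0.311],[0,0,0],1],
  [[-0.058,0.019,0.311],[0,0,0],1],
])

```text
t: 9.13
ee_pos: [609.6, -255.7, 50.2]
orientation: [-1.844, -2.539, 0.002]
ft_force: [-0.7, 0.1, 0.4]
width: 87.4
grasp_force: 0.0
```

Emit:
step_arm([
  [[0,0,0],[0,0,0],-1],
  [[0,0,0],[0,0,0],-1],
  [[0,0,0],[0,0,0],-1],
  [[0,0,0],[0,0,0],-1],
  [[0,0,0],[0,0,0],-1],
  [[0,0,0],[0,0,0],-1],
  [[0,0,0],[0,0,0],-1],
  [[0,0,0],[0,0,0],-1],
  [[0,0,0],[0,0,0],-1],
  [[0,0,0],[0,0,0],-1],
])

```text
t: 9.97
ee_pos: [611.1, -258.0, 52.8]
orientation: [1.847, 2.54, -0.001]
ft_force: [-2.1, 0.3, 3.8]
width: 39.9
grasp_force: 30.0
```

Emit:
step_arm([
  [[0,0,-0.03],[0,0,0],-1],
  [[0,0,-0.1],[0,0,0],-1],
  [[0,0,-0.2],[0,0,0],-1],
  [[0,0,-0.32],[0,0,0],-1],
  [[0,0,-0.42],[0,0,0],-1],
  [[0,0,-0.42],[0,0,0],-1],
])

```text
t: 10.47
ee_pos: [614.8, -259.2, 185.7]
orientation: [1.841, 2.531, 0.003]
ft_force: [0.5, -0.7, -1.2]
width: 39.4
grasp_force: 30.0
```

```bash
python3 - <<'E'
from h import *
from workcell import *
o=get_obs();print(o["t"],o["ee_pos"],o["width"],o["grasp_force"])
for z in(170,):print(delta(o,(608.1,313.2,z),11))
E
```

```text
10.4667 [ 614.75348321 -259.16589107  185.70727548] 39.42925323244581 29.97760444879532
(array([1.8224, 0.5659, 0.0419]), array([0.0067, 0.004 , 0.3366]))
```

Emit:
step_arm([
  [[0.4,0.12,0],[0,0,0.08],-1],
  [[0.92,0.28,0],[0,0,0.16],-1],
  [[0.92,0.28,0],[0,0,0.24],-1],
  [[0.92,0.28,0],[0,0,0.337],-1],
  [[0.92,0.28,0],[0,0,0.337],-1],
  [[0.92,0.28,0],[0,0,0.337],-1],
  [[0.92,0.28,0],[0,0,0.337],-1],
  [[0.92,0.28,0],[0,0,0.337],-1],
  [[0.92,0.28,0],[0,0,0.337],-1],
  [[0.92,0.28,0],[0,0,0.337],-1],
])

```text
t: 11.3
ee_pos: [605.8, 30.6, 177.6]
orientation: [2.423, 1.998, -0.002]
ft_force: [0.2, -0.0, -2.3]
width: 39.5
grasp_force: 30.0
```

```bash
python3 - <<'E'
from h import *
from workcell import *
o=get_obs();print(o["t"],o["ee_pos"],o["width"],o["grasp_force"])
print(delta(o,(608.1,314.2,70),11))
i=get_image("top");np.savez("top3.npz",**i);i=get_image("scene");np.savez("scene3.npz",**i)
t=load("top3");s=load("scene3")
v=np.vstack([cv2.resize(t["pixels"][110:180,300:400],(430,300),interpolation=2),cv2.resize(s["pixels"][190:260,330:430],(430,300),interpolation=2)])
w=np.vstack([rect(q,48,510,710,-360,-160,1.5) for q in(t,s)])
cv2.imwrite("pics/p3.png",np.hstack([v,w])[...,::-1])
E
```

```text
11.3 [605.76856292  30.62123666 177.64200056] 39.51784248657489 29.977489113807678
(array([ 0.9301, -0.1723,  0.3573]), array([-0.0001,  0.0011,  0.0003]))
```

View pics/p3.png

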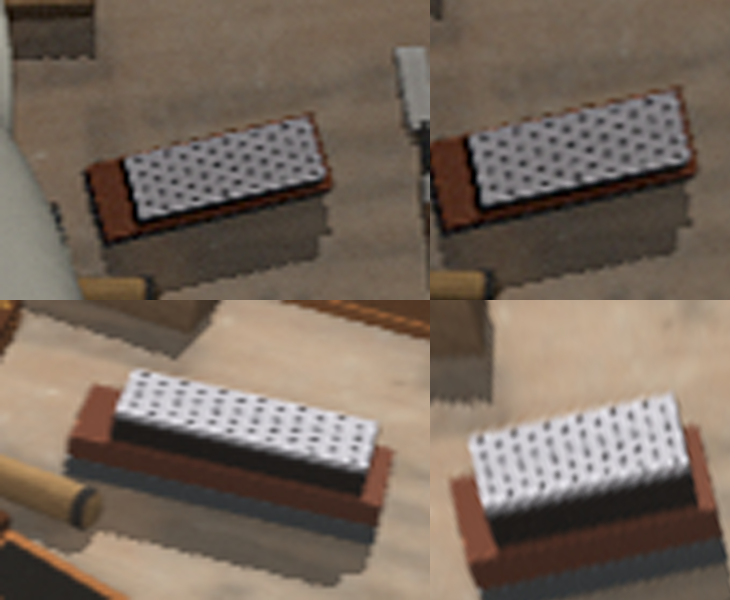

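The plate's steel face is now clear in both views. In the top rectification its corners are near (468,136), (678,92), (692,162) and (484,207). Next I place the white stone and segment the plate.

Emit:
step_arm([
  [[0.93,-0.172,0],[0,0,0],-1],
  [[0.93,-0.172,0],[0,0,0],-1],
  [[0.93,-0.172,0],[0,0,0],-1],
  [[0.93,-0.172,0],[0,0,0],-1],
  [[0.93,-0.172,0],[0,0,0],-1],
  [[0.93,-0.172,0],[0,0,0],-1],
  [[0.93,-0.172,0],[0,0,0],-1],
  [[0.93,-0.172,0.1],[0,0,0],-1],
  [[0.93,-0.172,0.22],[0,0,0],-1],
  [[0.93,-0.172,0.32],[0,0,0],-1],
  [[0.93,-0.172,0.4],[0,0,0],-1],
  [[0.93,-0.172,0.4],[0,0,0],-1],
  [[0.93,-0.172,0.4],[0,0,0],-1],
  [[0.93,-0.172,0.4],[0,0,0],-1],
  [[0.93,-0.172,0.4],[0,0,0],-1],
])

```text
t: 12.65
ee_pos: [610.8, 314.3, 60.2]
orientation: [2.424, 1.995, 0.005]
ft_force: [0.9, 1.2, -3.0]
width: 39.8
grasp_force: 30.0
```

```bash
cat >> h.py <<'E'
def fit(im,z,box,mask,k=25,op=41,S=4):
    x0,x1,y0,y1=box;r=rect(im,z,*box,S);hs=cv2.cvtColor(r,cv2.COLOR_RGB2HSV)
    m=mask(r.astype(int),hs.astype(int)).astype(np.uint8)
    m=cv2.morphologyEx(cv2.morphologyEx(m,cv2.MORPH_CLOSE,np.ones((k,k))),cv2.MORPH_OPEN,np.ones((op,op)))
    c,_=cv2.findContours(m,0,2)
    if not c:return None
    (cx,cy),wh,a=cv2.minAreaRect(max(c,key=cv2.contourArea))
    if wh[0]<wh[1]:wh=wh[::-1];a+=90
    return np.round([x1-cy/S,y1-cx/S,wh[0]/S,wh[1]/S,(a+90)%180-90],1)
E
python3 - <<'E'
from h import *
from workcell import *
o=get_obs();print(o["t"],o["ee_pos"],o["width"],o["grasp_force"])
print(delta(o,(608.1,314.2,20.8),11))
for th in(110,120,130,150,170):
  for n in("top3","scene3"):print(n,th,fit(load(n),48,(510,710,-360,-160),lambda r,h:(h[...,1]<45)&(h[...,2]>th)))
E
```

```text
12.65 [610.81078547 314.31462693  60.17197934] 39.7872046042755 29.977667927742004
(array([-0.0023, -0.0093,  0.1312]), array([ 0.0024, -0.0007, -0.0011]))
top3 110 [ 612.2 -259.6  140.8   49.2  -11.8]
scene3 110 [ 608.9 -258.9  142.4   55.1  -12. ]
top3 120 [ 606.7 -237.    93.1   47.4  -11.5]
scene3 120 [ 609.3 -258.8  142.4   54.4  -12. ]
top3 130 None
scene3 130 [ 609.6 -258.8  142.4   53.7  -12. ]
top3 150 None
scene3 150 [ 610.4 -258.6  142.4   52.   -12. ]
top3 170 None
scene3 170 [ 610.9 -258.2  141.9   51.   -12. ]
```

Emit:
step_arm([
  [[-0.003,-0.008,0.06],[0,0,0],-1],
  [[-0.003,-0.008,0.1],[0,0,0],-1],
  [[-0.003,-0.008,0.12],[0,0,0],-1],
  [[-0.003,-0.008,0.12],[0,0,0],-1],
  [[-0.003,-0.008,0.12],[0,0,0],-1],
])

```text
t: 13.07
ee_pos: [606.7, 313.9, 22.2]
orientation: [2.424, 1.997, 0.0]
ft_force: [-0.0, -0.5, -2.3]
width: 39.5
grasp_force: 30.0
```

```bash
python3 - <<'E'
from h import *
from workcell import *
o=get_obs();print(o["t"],o["ee_pos"],o["width"],o["ft_force"])
print(delta(o,(608.1,314.2,20.8),11))
E
```

```text
13.0667 [606.74664215 313.9152652   22.20127849] 39.48059584693494 [-0.04971916 -0.4741723  -2.30972619]
(array([0.0018, 0.0042, 0.0047]), array([ 0.0007,  0.0006, -0.0004]))
```

Emit:
step_arm([
  [[0.001,0.003,0.006],[0,0,0],-1],
  [[0.001,0.003,0.006],[0,0,0],-1],
  [[0.001,0.003,0.006],[0,0,0],-1],
])

```text
t: 13.32
ee_pos: [607.6, 314.2, 21.3]
orientation: [2.424, 1.997, 0.0]
ft_force: [-3.7, -1.8, 5.7]
width: 39.4
grasp_force: 30.0
```

Emit:
step_arm([
  [[0,0,0],[0,0,0],0.1],
  [[0,0,0],[0,0,0],0.1],
  [[0,0,0],[0,0,0],0.1],
  [[0,0,0],[0,0,0],0.2],
  [[0,0,0],[0,0,0],0.2],
  [[0,0,-0.05],[0,0,0],0.2],
  [[0,0,-0.15],[0,0,0],0.2],
  [[0,0,-0.28],[0,0,0],0.5],
  [[0,0,-0.4],[0,0,0],1],
  [[0,0,-0.4],[0,0,0],1],
])

```text
t: 14.15
ee_pos: [611.7, 316.3, 149.3]
orientation: [2.421, 1.995, 0.019]
ft_force: [1.2, 0.7, 0.2]
width: 69.3
grasp_force: 0.0
```

```bash
python3 - <<'E'
from h import *
from workcell import *
o=get_obs();print(o["t"],o["ee_pos"],o["width"])
print(delta(o,(611.5,-259.2,125),-11.9))
E
```

```text
14.15 [611.69664788 316.27781022 149.32283283] 69.34607831165405
(array([-1.8835,  0.3655,  0.0722]), array([ 0.0082, -0.003 , -0.2668]))
```

Emit:
step_arm([
  [[-0.94,0.18,0],[0,0,0],1],
  [[-0.94,0.18,0],[0,0,0],1],
  [[-0.94,0.18,0],[0,0,0],1],
  [[-0.94,0.18,0],[0,0,0],1],
  [[-0.94,0.18,0],[0,0,0],1],
  [[-0.94,0.18,0],[0,0,0],1],
  [[-0.94,0.18,0],[0,0,0],1],
])

```text
t: 14.73
ee_pos: [606.3, 24.6, 141.5]
orientation: [2.423, 1.996, 0.001]
ft_force: [1.1, -0.1, -0.7]
width: 87.8
grasp_force: 0.0
```

Emit:
step_arm([
  [[-0.94,0.18,0],[0,0,-0.08],1],
  [[-0.94,0.18,0],[0,0,-0.16],1],
  [[-0.94,0.18,0],[0,0,-0.267],1],
  [[-0.94,0.18,0],[0,0,-0.267],1],
  [[-0.94,0.18,0],[0,0,-0.267],1],
  [[-0.94,0.18,0],[0,0,-0.267],1],
  [[-0.94,0.18,0],[0,0,-0.267],1],
  [[-0.94,0.18,0],[0,0,-0.267],1],
  [[-0.94,0.18,0],[0,0,-0.267],1],
  [[-0.94,0.18,0],[0,0,-0.267],1],
  [[-0.94,0.18,0],[0,0,-0.267],1],
])

```text
t: 15.65
ee_pos: [605.4, -258.8, 141.0]
orientation: [1.977, 2.441, -0.001]
ft_force: [0.2, 0.2, 1.2]
width: 87.6
grasp_force: 0.0
```

```bash
python3 - <<'E'
from h import *
from workcell import *
o=get_obs();print(o["t"],o["ee_pos"],o["width"])
for z in(31.8,):print(delta(o,(611.5,-259.2,z),-11.9))
i=get_image("top");np.savez("top4.npz",**i);i=get_image("scene");np.savez("scene4.npz",**i)
t=load("top4");r=rect(t,37,528,688,223,403,300/180)
s=load("scene4");r2=rect(s,37,528,688,223,403,300/180)
cv2.imwrite("pics/p4.png",np.vstack([r,r2])[...,::-1])
for q in(t,s):print(fit(q,37,(528,688,223,403),lambda r,h:(h[...,1]<55)&(h[...,2]>130)))
E
```

```text
15.65 [ 605.3927257  -258.80785412  141.02575574] 87.61197608159677
(array([-0.0052,  0.0196,  0.3641]), array([0.0001, 0.0006, 0.0009]))
[609.3 311.6 109.8  40.1  10.7]
[596.8 310.1 122.5  62.3  10.8]
```

View pics/p4.png

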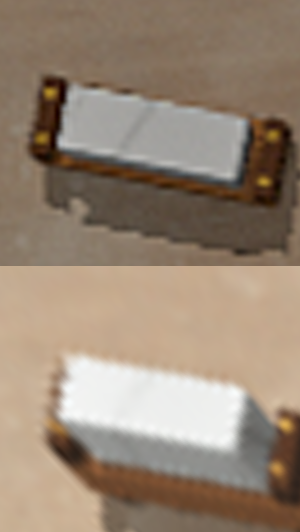

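The white stone sits centred in its holder. Its measured centre of (609.3,311.6) matches the holder's (608.8,311.7) in the same view. Next is the plate.

Emit:
step_arm([
  [[-0.005,0.018,0.1],[0,0,0],1],
  [[-0.005,0.018,0.22],[0,0,0],1],
  [[-0.005,0.018,0.31],[0,0,0],1],
  [[-0.005,0.018,0.36],[0,0,0],1],
  [[-0.005,0.018,0.363],[0,0,0],1],
  [[-0.005,0.018,0.363],[0,0,0],1],
])

```text
t: 16.25
ee_pos: [611.0, -259.8, 31.6]
orientation: [-1.978, -2.441, 0.001]
ft_force: [-0.1, -0.2, -0.1]
width: 87.6
grasp_force: 0.0
```

Emit:
step_arm([
  [[0,0,0],[0,0,0],-1],
  [[0,0,0],[0,0,0],-1],
  [[0,0,0],[0,0,0],-1],
  [[0,0,0],[0,0,0],-1],
  [[0,0,0],[0,0,0],-1],
  [[0,0,0],[0,0,0],-1],
  [[0,0,0],[0,0,0],-1],
  [[0,0,0],[0,0,0],-1],
  [[0,0,0],[0,0,0],-1],
])

```text
t: 17.0
ee_pos: [611.2, -260.8, 32.3]
orientation: [1.978, 2.439, -0.001]
ft_force: [-0.7, -0.0, 5.0]
width: 49.9
grasp_force: 30.0
```

Emit:
step_arm([
  [[0,0,-0.03],[0,0,0],-1],
  [[0,0,-0.1],[0,0,0],-1],
  [[0,0,-0.2],[0,0,0],-1],
  [[0,0,-0.3],[0,0,0],-1],
  [[0,0,-0.35],[0,0,0],-1],
  [[0,0,-0.35],[0,0,0],-1],
  [[0,0,-0.35],[0,0,0],-1],
])

```text
t: 17.58
ee_pos: [610.9, -260.5, 137.1]
orientation: [1.978, 2.439, -0.001]
ft_force: [-0.9, 0.6, -5.7]
width: 49.6
grasp_force: 30.0
```

```bash
python3 - <<'E'
from h import *
from workcell import *
o=get_obs();print(o["t"],o["ee_pos"],o["width"],o["grasp_force"],o["ft_force"])
print(delta(o,(433.1,-250.9,70),12))
E
```

```text
17.5833 [ 610.94193848 -260.45108831  137.09281758] 49.56356049525426 29.996241331100464 [-0.93587813  0.6185113  -5.66935891]
(array([ 0.1539, -0.5736,  0.2229]), array([0.0008, 0.001 , 0.2783]))
```

Emit:
step_arm([
  [[0.06,-0.23,0],[0,0,0.07],-1],
  [[0.151,-0.573,0],[0,0,0.14],-1],
  [[0.151,-0.573,0],[0,0,0.21],-1],
  [[0.151,-0.573,0],[0,0,0.278],-1],
  [[0.151,-0.573,0],[0,0,0.278],-1],
  [[0.151,-0.573,0.06],[0,0,0.278],-1],
  [[0.151,-0.573,0.14],[0,0,0.278],-1],
  [[0.151,-0.573,0.22],[0,0,0.278],-1],
  [[0.151,-0.573,0.26],[0,0,0.278],-1],
  [[0.151,-0.573,0.26],[0,0,0.278],-1],
  [[0.151,-0.573,0.26],[0,0,0.278],-1],
  [[0.151,-0.573,0.26],[0,0,0.278],-1],
])

```text
t: 18.58
ee_pos: [433.5, -251.7, 58.6]
orientation: [2.44, 1.977, -0.001]
ft_force: [0.1, 0.5, -4.9]
width: 49.9
grasp_force: 30.0
```

```bash
python3 - <<'E'
from h import *
from workcell import *
o=get_obs();print(o["t"],o["ee_pos"],o["width"],o["grasp_force"],o["ft_force"])
print(delta(o,(433.1,-251.8,21.3),12))
i=get_image("top");np.savez("top5.npz",**i);i=get_image("scene");np.savez("scene5.npz",**i)
for n in("top5","scene5"):
  for s in (85,100,115):print(n,fit(load(n),28,(510,710,-360,-140),lambda r,h:(h[...,1]>s)&(r[...,0]>r[...,1]*1.45)))
v=np.vstack([rect(load(q),28,510,710,-360,-140,1.5) for q in("top5","scene5")])
w=np.vstack([rect(load(q),45,350,510,-360,-140,1.5) for q in("top5","scene5")])
cv2.imwrite("pics/p5.png",np.hstack([v,cv2.copyMakeBorder(w,0,120,0,0,0)])[...,::-1])
E
```

```text
18.5833 [ 433.46993414 -251.71498806   58.61356747] 49.864003023228456 29.996260106563568 [ 0.14083618  0.47518802 -4.90585898]
(array([-0.0004, -0.0012,  0.1244]), array([0.0001, 0.0006, 0.0004]))
top5 [ 609.2 -252.1  178.3   62.3  -12.7]
top5 [ 609.2 -252.1  178.2   62.3  -12.7]
top5 [ 609.2 -252.2  178.1   62.1  -12.7]
scene5 [ 604.3 -277.6  127.7   77.2  -12.6]
scene5 [ 604.3 -277.9  127.2   77.2  -12.6]
scene5 [ 604.5 -278.4  126.    76.7  -12.7]
```

View pics/p5.png

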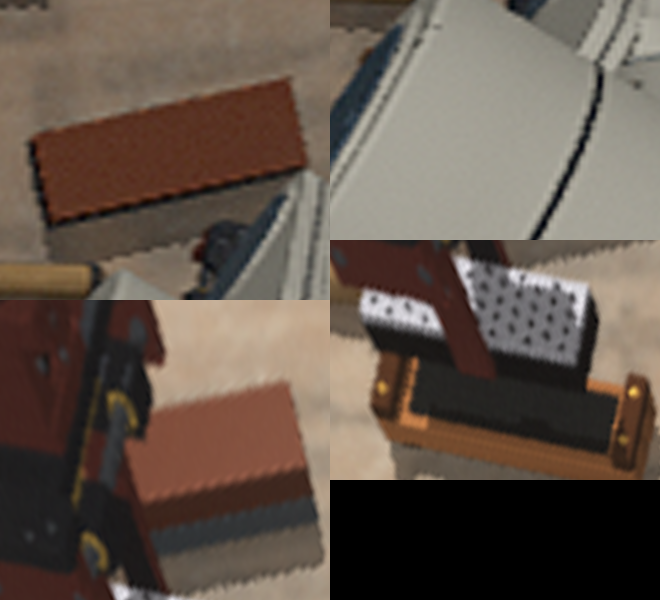

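The big stone is clear in the top view, at about (610,-252) with a of -12.7. The scene view shows the plate hovering over its holder, aligned. I lower it now.

Emit:
step_arm([
  [[0,-0.001,0.05],[0,0,0],-1],
  [[0,-0.001,0.1],[0,0,0],-1],
  [[0,-0.001,0.124],[0,0,0],-1],
  [[0,-0.001,0.124],[0,0,0],-1],
  [[0,-0.001,0.124],[0,0,0],-1],
])

```text
t: 19.1
ee_pos: [433.5, -251.9, 22.0]
orientation: [2.44, 1.977, -0.0]
ft_force: [0.5, -0.3, -3.2]
width: 49.7
grasp_force: 30.0
```

```bash
python3 - <<'E'
from h import *
from workcell import *
o=get_obs();print(o["t"],o["ee_pos"],o["width"],o["grasp_force"],o["ft_force"])
print(delta(o,(433.1,-251.8,21),12))
E
```

```text
19.1 [ 433.48643402 -251.89703857   21.95953553] 49.69079932031181 29.997323155403137 [ 0.47520122 -0.34519396 -3.24716902]
(array([ 0.0001, -0.0013,  0.0032]), array([0.0007, 0.0008, 0.0003]))
```

Emit:
step_arm([
  [[0,-0.001,0.004],[0,0,0],-1],
  [[0,-0.001,0.004],[0,0,0],-1],
  [[0,-0.001,0.004],[0,0,0],-1],
])

```text
t: 19.35
ee_pos: [433.2, -251.8, 20.8]
orientation: [2.44, 1.976, -0.0]
ft_force: [-0.5, 0.2, -3.6]
width: 49.7
grasp_force: 30.0
```

Emit:
step_arm([
  [[0,0,0],[0,0,0],0.4],
  [[0,0,0],[0,0,0],0.4],
  [[0,0,0],[0,0,0],0.4],
  [[0,0,0],[0,0,0],0.4],
  [[0,0,0],[0,0,0],0.4],
  [[0,0,-0.05],[0,0,0],0.4],
  [[0,0,-0.15],[0,0,0],0.4],
  [[0,0,-0.28],[0,0,0],0.5],
  [[0,0,-0.36],[0,0,0],1],
  [[0,0,-0.36],[0,0,0],1],
  [[0,0,-0.36],[0,0,0],1],
])

```text
t: 20.27
ee_pos: [433.8, -252.1, 129.8]
orientation: [2.437, 1.975, 0.001]
ft_force: [-0.4, -0.5, -0.2]
width: 82.6
grasp_force: 0.0
```

Emit:
step_arm([
  [[0.4,0.4,0],[0,0,0],1],
  [[0.8,0.8,0],[0,0,0],1],
  [[0.8,0.8,0],[0,0,0],1],
  [[0.8,0.8,0],[0,0,0],1],
  [[0.8,0.8,0],[0,0,0],1],
  [[0.8,0.8,0],[0,0,0],1],
  [[0.8,0.8,0],[0,0,0],1],
  [[0.8,0.8,0],[0,0,0],1],
  [[0.8,0.8,0],[0,0,0],1],
])

```text
t: 21.02
ee_pos: [721.5, -62.4, 126.1]
orientation: [2.437, 1.981, 0.002]
ft_force: [-0.7, 0.1, 0.9]
width: 88.0
grasp_force: 0.0
```

```bash
python3 - <<'E'
from h import *
from workcell import *
o=get_obs();print(o["t"],o["ee_pos"],o["width"],o["grasp_force"],o["ft_force"])
i=get_image("top");np.savez("top6.npz",**i);i=get_image("scene");np.savez("scene6.npz",**i)
for n in("top6","scene6"):
  for s in (0,85,105,120):print(n,s,fit(load(n),28,(510,710,-360,-140),lambda r,h:(h[...,2]>s)&(r[...,0]>r[...,1]*1.45)))
  for s in(110,140):print("plate",fit(load(n),37,(350,510,-360,-140),lambda r,h:(h[...,1]<45)&(h[...,2]>s)))
v=np.vstack([rect(load(q),28,510,710,-360,-140,1.5) for q in("top6","scene6")])
w=np.vstack([rect(load(q),37,350,510,-360,-140,1.5) for q in("top6","scene6")])
cv2.imwrite("pics/p6.png",np.hstack([v,cv2.copyMakeBorder(w,0,120,0,0,0)])[...,::-1])
E
```

```text
21.0167 [721.47102149 -62.41843268 126.05945177] 88.01010935520897 0.0 [-0.70615109  0.08464933  0.9326007 ]
top6 0 [ 624.  -316.4   61.5   46.5   77.6]
top6 85 None
top6 105 None
top6 120 None
plate [ 430.1 -249.9  219.8  159.8    0. ]
plate [ 455.  -249.9  219.8  110.     0. ]
scene6 0 [ 599.4 -255.   174.1   77.2  -12.6]
scene6 85 [ 607.9 -253.1  174.1   59.5  -12.4]
scene6 105 [ 608.6 -253.   174.1   58.1  -12.4]
scene6 120 [ 609.1 -252.8  174.1   57.   -12.3]
plate [ 433.  -249.6  142.7   52.8   11.7]
plate [ 433.7 -249.6  141.1   51.4   11.7]
```

View pics/p6.png

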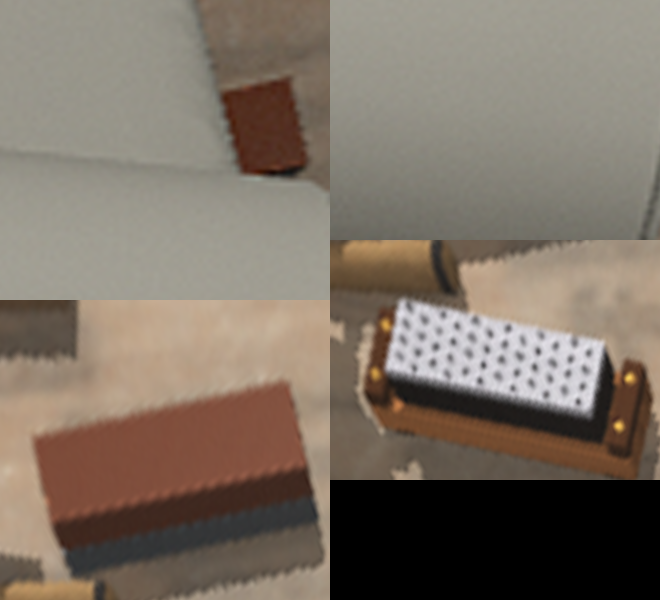

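The plate lies in its holder, centred: (433.5,-249.6) against the holder's (432.3,-250.1) in the same view. The big stone is fully visible in the scene view at about (609,-253), a of -12.5.

```bash
python3 - <<'E'
from h import *
from workcell import *
o=get_obs()
print(delta(o,(610,-253.3,100),-12.5))
E
```

```text
(array([-0.6873, -0.2216,  0.0867]), array([-0.0015,  0.0007, -0.2831]))
```

Emit:
step_arm([
  [[-0.3,-0.1,0],[0,0,-0.08],1],
  [[-0.687,-0.222,0],[0,0,-0.16],1],
  [[-0.687,-0.222,0],[0,0,-0.283],1],
  [[-0.687,-0.222,0],[0,0,-0.283],1],
  [[-0.687,-0.222,0],[0,0,-0.283],1],
  [[-0.687,-0.222,0.086],[0,0,-0.283],1],
  [[-0.687,-0.222,0.086],[0,0,-0.283],1],
  [[-0.687,-0.222,0.086],[0,0,-0.283],1],
  [[-0.687,-0.222,0.086],[0,0,-0.283],1],
])

```text
t: 21.87
ee_pos: [608.9, -253.9, 102.5]
orientation: [-1.97, -2.447, 0.001]
ft_force: [-0.3, -0.1, 0.4]
width: 87.8
grasp_force: 0.0
```

```bash
python3 - <<'E'
from h import *
from workcell import *
o=get_obs();print(o["ee_pos"])
print(delta(o,(610,-253.3,5),-12.5))
E
```

```text
[ 608.88360047 -253.92019913  102.52099246]
(array([0.0013, 0.0043, 0.3251]), array([-0.0005,  0.0002, -0.002 ]))
```

Emit:
step_arm([
  [[0.001,0.004,0.1],[0,0,0],1],
  [[0.001,0.004,0.2],[0,0,0],1],
  [[0.001,0.004,0.28],[0,0,0],1],
  [[0.001,0.004,0.32],[0,0,0],1],
  [[0.001,0.004,0.32],[0,0,0],1],
  [[0.001,0.004,0.32],[0,0,0],1],
])

```text
t: 22.37
ee_pos: [611.3, -253.2, 7.1]
orientation: [1.967, 2.448, -0.001]
ft_force: [1.0, 0.7, 0.1]
width: 88.1
grasp_force: 0.0
```

Emit:
step_arm([
  [[0,0,0],[0,0,0],-1],
  [[0,0,0],[0,0,0],-1],
  [[0,0,0],[0,0,0],-1],
  [[0,0,0],[0,0,0],-1],
  [[0,0,0],[0,0,0],-1],
  [[0,0,0],[0,0,0],-1],
  [[0,0,0],[0,0,0],-1],
  [[0,0,0],[0,0,0],-1],
])

```text
t: 23.03
ee_pos: [610.6, -254.3, 7.6]
orientation: [1.969, 2.447, -0.001]
ft_force: [-2.5, 0.1, 5.5]
width: 60.0
grasp_force: 30.0
```

Emit:
step_arm([
  [[0,0,-0.02],[0,0,0],-1],
  [[0,0,-0.08],[0,0,0],-1],
  [[0,0,-0.18],[0,0,0],-1],
  [[0,0,-0.28],[0,0,0],-1],
  [[0,0,-0.36],[0,0,0],-1],
  [[0,0,-0.4],[0,0,0],-1],
  [[0,0,-0.4],[0,0,0],-1],
])

```text
t: 23.62
ee_pos: [612.0, -254.4, 129.3]
orientation: [1.966, 2.443, 0.001]
ft_force: [-0.3, -1.0, -6.8]
width: 59.8
grasp_force: 30.0
```

```bash
python3 - <<'E'
from h import *
from workcell import *
o=get_obs();print(o["ee_pos"],o["width"],o["ft_force"])
print(delta(o,(635.6,21,70),-9.6))
E
```

```text
[ 611.96573835 -254.41605778  129.26556892] 59.764214665431204 [-0.2771582  -0.99751808 -6.77708782]
(array([0.8807, 0.2724, 0.1953]), array([0.0026, 0.0024, 0.0319]))
```

Emit:
step_arm([
  [[0.3,0.09,0],[0,0,0.03],-1],
  [[0.876,0.272,0],[0,0,0.03],-1],
  [[0.876,0.272,0],[0,0,0.03],-1],
  [[0.876,0.272,0],[0,0,0.03],-1],
  [[0.876,0.272,0],[0,0,0.03],-1],
  [[0.876,0.272,0],[0,0,0.03],-1],
  [[0.876,0.272,0],[0,0,0.03],-1],
  [[0.876,0.272,0.06],[0,0,0.03],-1],
  [[0.876,0.272,0.14],[0,0,0.03],-1],
  [[0.876,0.272,0.22],[0,0,0.03],-1],
  [[0.876,0.272,0.24],[0,0,0.03],-1],
  [[0.876,0.272,0.24],[0,0,0.03],-1],
  [[0.876,0.272,0.24],[0,0,0.03],-1],
  [[0.876,0.272,0.24],[0,0,0.03],-1],
])

```text
t: 24.78
ee_pos: [635.0, 20.0, 55.1]
orientation: [2.023, 2.4, 0.0]
ft_force: [0.7, 0.1, -7.0]
width: 59.9
grasp_force: 30.0
```

```bash
python3 - <<'E'
from h import *
from workcell import *
o=get_obs();print(o["ee_pos"],o["width"],o["ft_force"])
print(delta(o,(635.6,20.2,24.5),-9.6))
E
```

```text
[634.95267514  20.01878768  55.0771029 ] 59.854563579779494 [ 0.73258296  0.06670122 -6.98710692]
(array([0.0004, 0.0021, 0.1019]), array([0.0011, 0.001 , 0.0017]))
```

Emit:
step_arm([
  [[0,0.002,0.04],[0,0,0],-1],
  [[0,0.002,0.08],[0,0,0],-1],
  [[0,0.002,0.1],[0,0,0],-1],
  [[0,0.002,0.1],[0,0,0],-1],
  [[0,0.002,0.1],[0,0,0],-1],
])

```text
t: 25.2
ee_pos: [634.5, 20.3, 23.8]
orientation: [2.024, 2.402, -0.002]
ft_force: [0.4, -0.6, -8.1]
width: 59.8
grasp_force: 30.0
```

```bash
python3 - <<'E'
from h import *
from workcell import *
o=get_obs();print(o["ee_pos"],o["width"],o["ft_force"])
print(delta(o,(635.6,20.2,24),-9.6))
E
```

```text
[634.50827135  20.26543995  23.75556717] 59.83530293073016 [ 0.43581661 -0.64982466 -8.11980875]
(array([-0.0008,  0.0035, -0.0008]), array([-0.0002,  0.0008,  0.0019]))
```

Emit:
step_arm([
  [[0,0.001,0.002],[0,0,0],-1],
  [[0,0.001,0.002],[0,0,0],-1],
  [[0,0.001,0.002],[0,0,0],-1],
  [[0,0.001,0.002],[0,0,0],-1],
])

```text
t: 25.53
ee_pos: [635.1, 20.4, 23.6]
orientation: [2.023, 2.402, -0.001]
ft_force: [-0.2, -0.3, -7.1]
width: 60.1
grasp_force: 30.0
```

Emit:
step_arm([
  [[0,0,0.003],[0,0,0],-1],
  [[0,0,0.003],[0,0,0],-1],
  [[0,0,0.003],[0,0,0],-1],
])

```text
t: 25.78
ee_pos: [635.1, 20.4, 23.5]
orientation: [2.023, 2.402, -0.001]
ft_force: [-3.4, 0.2, 4.6]
width: 59.8
grasp_force: 30.0
```

Contact felt. I release and retract.

Emit:
step_arm([
  [[0,0,0],[0,0,0],0.6],
  [[0,0,0],[0,0,0],0.6],
  [[0,0,0],[0,0,0],0.6],
  [[0,0,0],[0,0,0],0.6],
  [[0,0,0],[0,0,0],0.6],
  [[0,0,0],[0,0,0],0.7],
  [[0,0,-0.05],[0,0,0],0.7],
  [[0,0,-0.15],[0,0,0],0.7],
  [[0,0,-0.28],[0,0,0],0.7],
  [[0,0,-0.41],[0,0,0],0.7],
  [[0,0,-0.5],[0,0,0],0.7],
  [[0,0,-0.5],[0,0,0],0.7],
])

```text
t: 26.78
ee_pos: [639.0, 20.6, 180.8]
orientation: [2.018, 2.395, 0.011]
ft_force: [0.4, 0.7, -0.2]
width: 74.3
grasp_force: 0.0
```

Emit:
step_arm([
  [[-0.9,-0.4,0],[0,0,0],0.7],
  [[-0.9,-0.4,0],[0,0,0],0.7],
  [[-0.9,-0.4,0],[0,0,0],0.7],
  [[-0.9,-0.4,0],[0,0,0],0.7],
  [[-0.9,-0.4,0],[0,0,0],0.7],
  [[-0.9,-0.4,0],[0,0,0],0.7],
  [[-0.9,-0.4,0],[0,0,0],0.7],
  [[-0.9,-0.4,0],[0,0,0],0.7],
])

```text
t: 27.45
ee_pos: [560.8, -271.7, 173.7]
orientation: [2.028, 2.396, -0.003]
ft_force: [-0.5, -0.1, 0.1]
width: 74.5
grasp_force: 0.0
```

Emit:
step_arm([
  [[-0.7,-0.2,0],[0,0,0],0.7],
  [[-0.7,-0.2,0],[0,0,0],0.7],
  [[-0.7,-0.2,0],[0,0,0],0.7],
  [[-0.7,-0.2,0],[0,0,0],0.7],
  [[-0.7,-0.2,0],[0,0,0],0.7],
  [[-0.7,-0.2,0],[0,0,0],0.7],
  [[-0.7,-0.2,0],[0,0,0],0.7],
])

```text
t: 28.03
ee_pos: [538.3, -485.5, 173.3]
orientation: [2.027, 2.398, -0.001]
ft_force: [-0.9, 0.9, 0.2]
width: 75.0
grasp_force: 0.0
```

```bash
python3 - <<'E'
from h import *
from workcell import *
print(get_obs()["ee_pos"])
i=get_image("top");np.savez("top7.npz",**i);i=get_image("scene");np.savez("scene7.npz",**i)
for n in("top7","scene7"):
  for s in (0,85,105):print(n,s,fit(load(n),45,(550,720,-100,140),lambda r,h:(h[...,2]>s)&(r[...,0]>r[...,1]*1.45)&(r[...,0]<r[...,1]*2.2)))
t=load("top7")
print("slip",fit(t,35,(362,502,263,403),lambda r,h:(h[...,1]<55)&(h[...,2]>70)))
cv2.imwrite("pics/p7.png",np.vstack([cv2.resize(load(n)["pixels"][a:a+170,b:b+340],(600,300),interpolation=2) for n,a,b in(("top7",100,120),("scene7",140,140))])[...,::-1])
E
```

```text
[ 538.30094013 -485.52052344  173.2519928 ]
top7 0 [628.4  20.4 212.2  73.8  -9.6]
top7 85 [635.8  21.3 191.7  58.9  -9.6]
top7 105 None
scene7 0 [613.5  18.5 186.6 101.1 -10.8]
scene7 85 [634.   24.5 181.1  61.1  -9.8]
scene7 105 [633.7  25.1 178.1  56.7  -9.8]
slip [431.7 331.3  77.4  29.3  10. ]
```

View pics/p7.png

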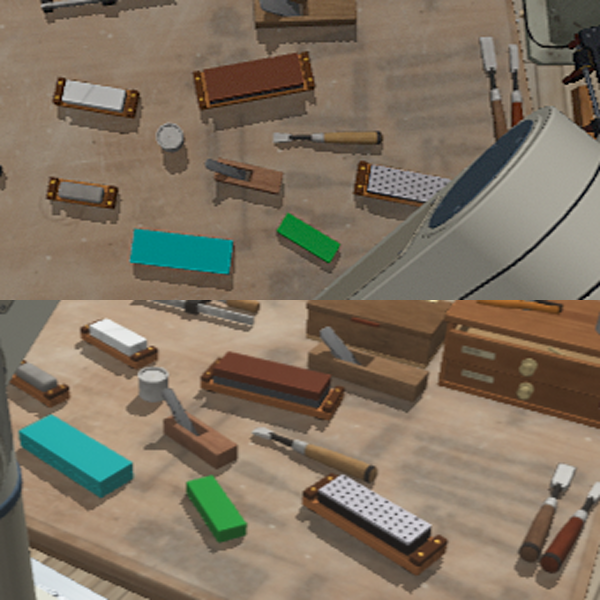

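All four stones are in their holders. The plane at (245,175) and tin at (170,138) are where they started. I zoom once on the big stone's ends, as it may sit about 3 mm towards the left cleat.

```bash
python3 - <<'E'
from h import *
v=np.vstack([rect(load(q),z,570,700,-110,150,2.3) for q,z in(("top7",45),("scene7",45))])
cv2.imwrite("pics/p8.png",v[...,::-1])
E
```

```text
(no output)
```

View pics/p8.png

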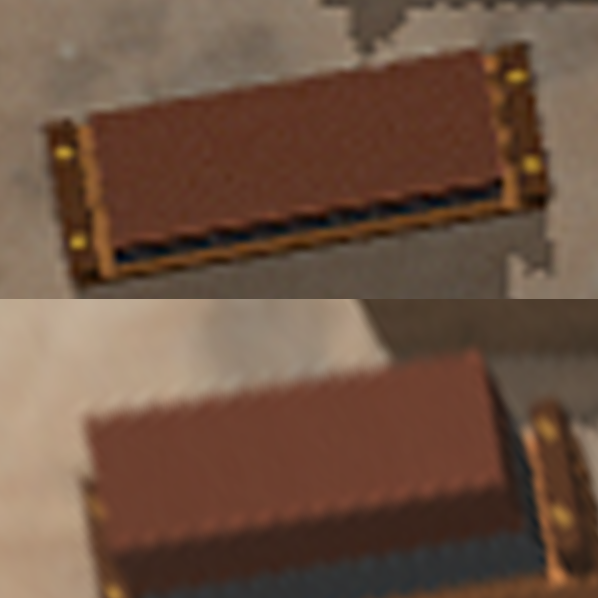

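The big stone has a gap at both cleats, at x of about 80-100 and 490-510, and lies flat. Handing in.

```bash
python3 -c "
from workcell import *
print(close_job())"
```

```text
the job is handed in; nothing more can be done
None
```

I handed the job in: the last pictures show all four stones flat in their own holders, at most about 3 mm off centre, with plane and tin untouched; no pass/fail verdict came back.

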